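# Clear the toolbox lid, then hold it 40 degrees open

## Robot

A 7-joint arm with a two-finger parallel gripper is mounted at the origin on the work surface; the furniture and walls round the work are solid. World frame = base frame: x ahead of the robot, y to its left, z up, the work surface at z = 0. Lengths are in m, angles in rad, forces in N, time in s.
With the tool pointing down it reaches from about 0.4 to 0.875 m from the base axis. Payload 6.5 kg.
Tool frame: the origin (TCP) lies at the very end of the fingers, on their centre line; the grasp point (between the pads) lies ctrl.grip_depth behind it (ctrl.grip_depth is the distance from the TCP to the grasp point, in m); z points along the fingers, y is the line along which they close (so a half turn about z gives the same grasp; the last joint's range is limited). The gripper opens to 88 mm and grips with 3 to 60 N. Pads are 18 mm wide; open, the fingers measure 123 mm over their backs; the gripper's body (75 mm by 187 mm) begins 45 mm behind the grasp point.
Start: joints at [-1.382, 0.536, -0.004, 1.538, 0.003, 1.067, -0.071], TCP at [0.164, 0.629, 0.239] pointing down, gripper open.
Joint ranges: [-2.7, 2.7], [-0.37, 2.16], [-1.27, 1.26], [0.24, 2.4], [-1.31, 4.45], [0.19, 1.91], [-2.76, 2.76]. Speed limits (rad/s): [2.39, 2.39, 3.14, 3.14, 3.14, 3.14, 3.14].

## Interface

Orientations are given as a unit quaternion [x, y, z, w].
In Python, from bench import ctrl gives the robot as it stands.
- The arm moves only by the tool jog_arm, never from a script. Its argument "plan" is one flat list of numbers, 6 for each row, row after row: the shift along the tool's x, y, z in m, then the turn, a rotation vector about the tool's x, y, z in degrees. In form: [x, y, z, ax, ay, az, x, y, z, ax, ay, az, ...]. A call has 1 to 5 rows; each row shifts and turns the commanded pose from where the row before left it, along the tool's axes as they then stand; what a row does not reach is not made up. A row lasts 1/8 s, in which the tool goes at most 62.5 mm and 10.7 degrees, less where a joint would pass 70% of its speed; a pose out of reach is approached as far as the arm can. A call with a gripper value outside its range is refused whole. "gripper" is the opening, from 0 (shut) to 1 (fully open), set as the call begins (left out, the last holds). The fingers move at their own pace and stop on an object; "force" is the grip in N (left out, the last holds). Time passes only in rows, so rows that do not move let the fingers close. It gives the time, the measured TCP pose, the force, the opening and the grip force at its end, in the units of the state.
- ctrl.get_state(): the state, without advancing time (a new reading comes with each control period).
- ctrl.read_camera(name): name is "scene" or "top" or "wrist"; returns a dict with "frame" (420x560x3 uint8, red, green, blue), "fx", "fy", "cx", "cy" (pixels), "eye" and "orientation" of the camera in the world; the wrist camera has in their place "tool_from_camera" (4x4, takes a point from camera to tool coordinates, whose origin is the TCP and whose axes are the flange's). Camera axes: x right, y up, looking along -z (the intrinsics and any distortion apply to the point x, -y, -z); pixel columns grow to the right and rows downward; lengths in m; the calibration is good to about 2 mm. The wrist camera is an equidistant fisheye: a pixel r from the principal point sees the ray r / f radians off the axis. A picture is of the moment at which its call begins: read the wrist's pose just before it. There is no depth.
- ctrl.job_done(): hands the job in; it is judged then, once.
Trained networks look in a picture, given as the dict that the camera call returned (one of the last four; its "shot" number tells which), for a name from the list of things; names that differ only in an ending like _2 or _b are one class to them, and where a whole thing is asked for, a point or a joint stands for the part that bears it (a point fixed in the world has none). Each returns a list of dicts, best first, with "score" (0 to 1); they miss things now and then, are a little off and sometimes report something else, mostly with a low value. They report only what shows in the picture. A call takes as long as a camera call. They do not tell look-alikes from the thing itself.
- ctrl.find_in(picture, thing): "uv" ([column, row] in pixels, amid what is visible of it).
- ctrl.cut_out(picture, thing): "pixels" (420x560 bool, what is visible of it) and "uv" ([column, row] in pixels, amid what is visible of it).
The state is a dict: "time_s": time; "joint_pos": joint angles; "joint_velocities": joint speeds; "joint_efforts": joint torques, N m; "tool_pos": TCP position; "orientation": TCP orientation; "contact_force": force on the tool from outside, world axes, zero at the start; "moment": the same for the moment, N m; "gripper_width": finger opening in m; "grip_force": force on a finger pad.
Only numpy, scipy, OpenCV 4.12 (cv2) and the standard library are available. Lean on these libraries where they do the work, as an engineer would, in place of code of your own. Each camera call takes 0.05 s, during which the arm holds its last target. There are 200 camera calls.

## Task

The tape measure standing on the closed toolbox is in the way: set it down standing upright in the shallow wooden tray and let go of it, before you open the lid. Then raise the toolbox lid to 40 degrees open from shut and finish while still holding it there in the gripper, steady, so that a lid stay can be fitted; the lid would fall shut by itself. Leave the toolbox where it stands, do not drop the tape measure, and leave the cold chisel and the welding magnet alone.

Things in the scene. Friction and masses are not known exactly. Their poses are not given: they have to be found in the camera images.
- tool_box_lid (a joint): Opening angle of the toolbox lid, rad: 0 shut, growing as the front edge rises, up to a stop at 1.83. The hinge is slightly stiff but does not carry the lid: let go at 40 degrees (0.70 rad) it falls shut. Lifting it at the handle takes about 6 to 10 N.
- tool_box: Steel toolbox standing loose on the bench, 164 mm deep (its x) x 244 mm long (its y), shut lid's flat top 119 mm above the bench, handle top at 146 mm; about 3.2 kg in all. Origin: centre of its underside; z up. Its front looks along its -x; the lid's hinge line runs parallel to its y along the rear, at x +77 mm, height 92 mm. The front of the box looks to the robot's left or half left and away from it, the hinge is on the right.
- bail (a point): Middle of the bar of the toolbox's handle (bail), which is fixed to the lid and turns with it: the bar runs along y (the toolbox's y), 8 x 8 mm thick, 76 mm free between its two legs, 19 mm of room under it. Lid shut, its middle is 142 mm above the bench and 1 mm to the front of the middle of the lid. The axes are those of the lid: z is the lid's upward normal, y the hinge direction. It moves in an arc of radius 93 mm round the hinge.
- lid_hinge (a point): A point on the hinge line at the middle of the toolbox's length, 92 mm above the bench; its y axis is the hinge line. The lid opens by turning positively (right-handed) about this y. The axes turn with the lid.
- tape_measure: Pocket tape measure standing upright on the front half of the toolbox lid, 37 mm wide (its x, the way to grip it), 83 mm long (its y), 64 mm high, 0.32 kg. Origin: centre of its underside; z up. Its top is 183 mm above the bench at the start.
- tray: Shallow open tray of plywood, fixed on the bench to the left, 160 (its x) x 140 (its y) mm outside, walls 7 mm thick and 28 mm high. Origin: centre of its underside. Empty.
- tray_in (a point): Centre of the tray's inner floor, 7 mm above the bench; inside 146 (x) x 126 (y) mm.
- cold_chisel: Cold chisel, 154 mm long, 20 mm thick, lying to the right of the toolbox: a bystander. Origin: centre of the underside.
- weld_magnet: Flat arrow-shaped welding magnet, 86 x 90 x 17 mm, on the right: a bystander. Origin: centre of the underside.
Mind the look-alikes: they are no part of the job. What is shaped like the tape_measure but black or blue is not meant.

How it is judged:
By the outcome, as a careful person would: the job done as asked, in the order asked, and still so for the second after the job is handed in, while the arm keeps its last pose, push and grip.
It also fails if it takes over 58 s, if anything falls off the work surface, if the arm or the gripper's body presses on something with over 40 N, if the wrist force passes 120 N, or if a joint passes its speed limit or range.

## Working session

There is one attempt and no reset: what is moved stays moved. The work goes in short steps, Python scripts to look and compute and a tool call to move; the robot and the scene stay as the last step left them, time stands still between calls to the robot, and variables do not carry over. Pictures are saved under pics/ and viewed, at most 10 in all, crops included, and the job is handed in when it is done.

Besides the shell and the picture viewer there is one more tool, called after ">>>" as name(argument=value, ...) on one line, values as JSON. jog_arm: Moves the arm, as the interface text tells. Its arguments: {"type":"object","properties":{"plan":{"type":"array","items":{"type":"number"}},"gripper":{"type":"number"},"force":{"type":"number"}},"required":["plan"]}

```bash
ls; mkdir -p pics; cat > h.py <<'E'
import numpy as np, cv2
from scipy.spatial.transform import Rotation as R
from bench import ctrl
def ray(p,uv):
    Rm=R.from_quat(p["orientation"]).as_matrix()
    d=np.array([(uv[0]-p["cx"])/p["fx"],-(uv[1]-p["cy"])/p["fy"],-1.])
    return np.array(p["eye"]),Rm@d
def atz(p,uv,z):
    e,d=ray(p,uv); return e+d*(z-e[2])/d[2]
def proj(p,X):
    Rm=R.from_quat(p["orientation"]).as_matrix()
    c=(np.atleast_2d(X)-np.array(p["eye"]))@Rm
    return np.c_[p["cx"]+p["fx"]*c[:,0]/-c[:,2],p["cy"]-p["fy"]*c[:,1]/-c[:,2]]
def save(p,n): cv2.imwrite("pics/"+n,p["frame"][:,:,::-1])
E
python3 - <<'E'
from h import *
s=ctrl.get_state();print({k:np.round(v,3) for k,v in s.items()},ctrl.grip_depth)
for c in ("top","scene"):
    p=ctrl.read_camera(c);save(p,c+"0.png")
    print(c,{k:v for k,v in p.items() if k!="frame"})
    for t in ("tape_measure","tool_box","bail","tray","cold_chisel","weld_magnet"):
        print(t,[(np.round(d["uv"]),round(d["score"],2)) for d in ctrl.find_in(p,t)])
E
```

```text
pics
{'time_s': np.float64(0.0), 'joint_pos': array([-1.382,  0.537, -0.004,  1.539,  0.003,  1.067, -0.071]), 'joint_velocities': array([-0.001, -0.001,  0.001, -0.   , -0.   , -0.   ,  0.001]), 'joint_efforts': array([ 1.0000e-03, -5.7098e+01,  9.9100e-01, -2.5160e+01, -5.6000e-02,
        1.8000e-02,  0.0000e+00]), 'tool_pos': array([0.164, 0.628, 0.238]), 'orientation': array([ 0.127,  0.992, -0.001, -0.   ]), 'contact_force': array([-0.649,  0.546,  1.122]), 'moment': array([ 0.016, -0.012, -0.022]), 'grip_force': np.float64(0.0), 'gripper_width': np.float64(0.088)} 0.0187
top {'fx': 489.3553389627103, 'fy': 489.3553389627103, 'cx': 282.31717529870724, 'cy': 206.8739334240292, 'eye': array([ 0.32437657, -0.03021297,  1.29982921]), 'orientation': array([-0.05129904,  0.06360241,  0.7104669 , -0.69897062]), 'shot': 1}
tape_measure [(array([286., 179.]), 0.93), (array([241., 167.]), 0.89), (array([240., 228.]), 0.82)]
tool_box [(array([302., 210.]), 0.95)]
bail [(array([305., 204.]), 0.66)]
tray [(array([162., 266.]), 0.92)]
cold_chisel [(array([381., 196.]), 0.78)]
weld_magnet [(array([397., 265.]), 0.82)]
scene {'fx': 431.733696416092, 'fy': 431.733696416092, 'cx': 287.62256284313617, 'cy': 214.65010166715194, 'eye': array([0.49261575, 1.0736488 , 0.62901052]), 'orientation': array([-0.0060557 ,  0.54083528,  0.84105031, -0.0097416 ]), 'shot': 2}
tape_measure [(array([261., 201.]), 0.77), (array([302., 262.]), 0.66), (array([235., 262.]), 0.6)]
tool_box [(array([289., 225.]), 0.84), (array([290., 216.]), 0.69)]
bail [(array([290., 216.]), 0.72)]
tray [(array([339., 312.]), 0.9)]
cold_chisel []
weld_magnet [(array([330., 204.]), 0.46)]
```

View pics/top0.png

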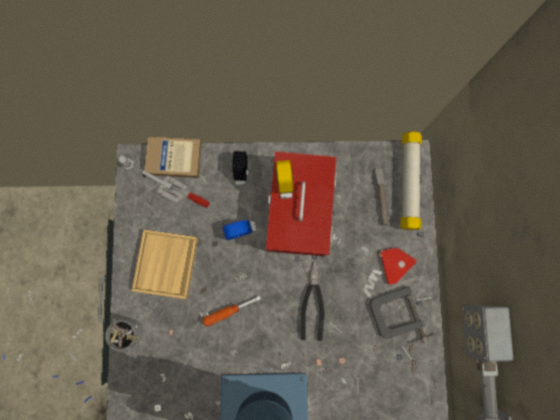

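View pics/scene0.png

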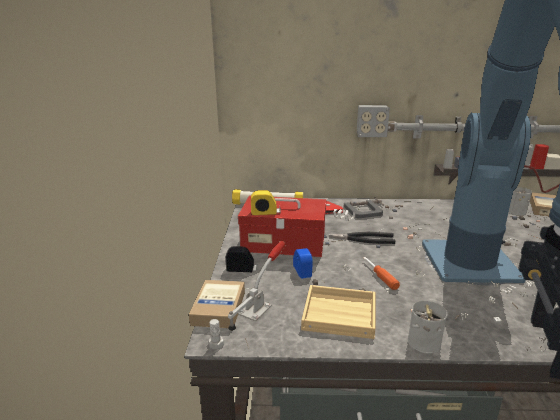

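The top view shows three tape-measure shapes: yellow on the red toolbox (286,179), black (241,167) and blue (240,228) on the bench. The yellow one is meant, because it stands on the lid and is neither black nor blue. Next I confirm it in a crop and fit the poses.

```bash
cat >> h.py <<'E'
from scipy.optimize import minimize
def boxpts(q,dims,z0):
    x,y,a=q; c,s=np.cos(a),np.sin(a)
    return np.array([[x+c*i*dims[0]/2-s*j*dims[1]/2,y+s*i*dims[0]/2+c*j*dims[1]/2,z0+k*dims[2]] for i in(-1,1) for j in(-1,1) for k in(0,1)])
def hullmask(p,X,S=4):
    m=np.zeros((420*S,560*S),np.uint8)
    h=cv2.convexHull((proj(p,X)*S+S/2).astype(np.float32))
    cv2.fillConvexPoly(m,np.round(h).astype(np.int32),1)
    return cv2.resize(m.astype(np.float32),(560,420),interpolation=cv2.INTER_AREA)
def fit(views,dims,z0,q0):
    def cost(q):
        t=0
        for p,m in views:
            h=hullmask(p,boxpts(q,dims,z0)); t+=1-np.minimum(h,m).sum()/np.maximum(h,m).sum()
        return t/len(views)
    best=min((minimize(cost,[q0[0],q0[1],a],method="Nelder-Mead",options=dict(initial_simplex=[[q0[0],q0[1],a],[q0[0]+.02,q0[1],a],[q0[0],q0[1]+.02,a],[q0[0],q0[1],a+.2]],xatol=2e-4,fatol=1e-4)) for a in q0[2]),key=lambda r:r.fun)
    return best.x,best.fun
def hull(m):
    o=np.zeros(m.shape,np.uint8); c=np.argwhere(m)[:,::-1].astype(np.int32)
    cv2.fillConvexPoly(o,cv2.convexHull(c),1); return o.astype(np.float32)
E
python3 - <<'E'
from h import *
P={c:ctrl.read_camera(c) for c in("top","scene")}
print("base/tcp px",proj(P["top"],[[0,0,0],[.164,.629,.239]]))
near={"top":{"tape_measure":(286,179)},"scene":{"tape_measure":(261,201)}}
for t,dims,z0,h in(("tape_measure",(.037,.083,.064),.119,.15),("tool_box",(.164,.244,.119),0,.1),("tray",(.16,.14,.028),0,.02),("bail",(.008,.09,.006),.14,.142)):
    V={}
    for c,p in P.items():
        D=ctrl.cut_out(p,t)
        if t=="tape_measure": D=[d for d in D if np.hypot(*(np.array(d["uv"])-near[c][t]))<15]
        if D:
            m=D[0]["pixels"]; V[c]=(p,hull(m) if t!="x" else m)
            print(t,c,D[0]["uv"],m.sum(),D[0]["score"])
    if "top" in V and t!="bail":
        x=atz(P["top"],np.argwhere(V["top"][1]).mean(0)[::-1],h)
        for vs in (["top"],["top","scene"]):
            vs=[V[v] for v in vs if v in V]
            q,f=fit(vs,dims,z0,(x[0],x[1],(-1.5,-.7,0,.7))); print(t,np.round(q,4),np.degrees(q[2]).round(1),round(f,3))
    if t=="bail":
        for c in V:
            print(c,atz(P[c],np.argwhere(V[c][1]).mean(0)[::-1],.142).round(4))
a=cv2.resize(P["top"]["frame"][130:270,220:350],(520,560),interpolation=cv2.INTER_CUBIC)
cv2.imwrite("pics/crop.png",a[:,:,::-1])
E
```

```text
base/tcp px [[264.28093466 418.30497454]
 [-44.36656105 371.83541605]]
tape_measure top [283.9, 176.9] 528 0.57
tape_measure scene [262.3, 202.1] 559 0.72
tape_measure [ 0.5799 -0.0572  1.6231] 93.0 0.157
tape_measure [ 0.5828 -0.0573 -1.5182] -87.0 0.204
tool_box top [306.1, 209.5] 5984 0.91
tool_box scene [287.6, 227.2] 3959 0.86
tool_box [ 0.5337 -0.0991 -1.6726] -95.8 0.029
tool_box [ 0.5333 -0.0992  1.4684] 84.1 0.048
tray top [159.8, 265.5] 3606 0.78
tray scene [342.9, 310.5] 3309 0.83
tray [ 0.3918  0.2537 -0.1629] -9.3 0.055
tray [ 0.3916  0.2526 -0.1618] -9.3 0.041
bail top [303.5, 202.8] 5661 0.88
bail scene [292.2, 217.1] 2048 0.91
top [ 0.5239 -0.0985  0.142 ]
scene [ 0.5291 -0.0081  0.142 ]
```

View pics/crop.png

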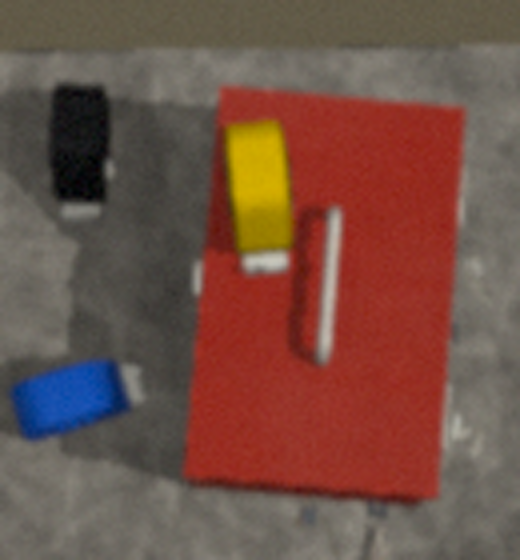

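The crop shows the yellow tape measure on the lid's front half and the bail bar at about (302,201). I move over it to look from near.

>>> jog_arm(plan=[-0.038, -0.037, -0.012, 0, 0, 0, -0.038, -0.037, -0.012, 0, 0, 0, -0.038, -0.037, -0.012, 0, 0, 0, -0.038, -0.037, -0.012, 0, 0, 0, -0.038, -0.037, -0.012, 0, 0, 0], gripper=1)

```text
time_s: 1.82
tool_pos: [0.3019, 0.4006, 0.2993]
orientation: [0.127, 0.992, 0.0, 0.0]
contact_force: [0.7, 0.7, 0.4]
gripper_width: 0.088
grip_force: 0.0
```

>>> jog_arm(plan=[-0.038, -0.037, -0.012, 0, 0, 0, -0.038, -0.037, -0.012, 0, 0, 0, -0.038, -0.037, -0.012, 0, 0, 0, -0.038, -0.037, -0.012, 0, 0, 0, -0.038, -0.037, -0.012, 0, 0, 0])

```text
time_s: 2.45
tool_pos: [0.439, 0.1736, 0.3594]
orientation: [0.127, 0.992, 0.0, 0.0]
contact_force: [0.6, 0.3, -0.1]
gripper_width: 0.0886
grip_force: 0.0
```

>>> jog_arm(plan=[-0.038, -0.037, 0, 0, 0, 0, -0.038, -0.037, 0, 0, 0, 0, -0.038, -0.037, 0, 0, 0, 0, -0.038, -0.037, 0, 0, 0, 0, -0.038, -0.037, 0, 0, 0, 0])

```text
time_s: 3.08
tool_pos: [0.5763, -0.0531, 0.3589]
orientation: [0.127, 0.992, 0.0, 0.0]
contact_force: [0.6, 1.2, -0.1]
gripper_width: 0.0883
grip_force: 0.0
```

>>> jog_arm(plan=[0, 0, 0, 0, 0, -8, 0, 0, 0, 0, 0, -8, 0, 0, 0, 0, 0, 0, 0, 0, 0, 0, 0, 0])

```text
time_s: 3.58
tool_pos: [0.5755, -0.0516, 0.3588]
orientation: [-0.011, 1.0, 0.0, 0.0]
contact_force: [0.1, 0.9, 0.3]
gripper_width: 0.088
grip_force: 0.0
```

```bash
cat >> h.py <<'E'
def wrist():
    s=ctrl.get_state(); p=ctrl.read_camera("wrist")
    T=np.eye(4);T[:3,:3]=R.from_quat(s["orientation"]).as_matrix();T[:3,3]=s["tool_pos"]
    p["W"]=T@np.array(p["tool_from_camera"]); return p,s
def wproj(p,X):
    X=np.atleast_2d(X); c=(X-p["W"][:3,3])@p["W"][:3,:3]
    v=np.c_[c[:,0],-c[:,1],-c[:,2]]; th=np.arctan2(np.hypot(v[:,0],v[:,1]),v[:,2]); ph=np.arctan2(v[:,1],v[:,0])
    return np.c_[p["cx"]+p["fx"]*th*np.cos(ph),p["cy"]+p["fy"]*th*np.sin(ph)]
def watz(p,uv,z):
    a=(uv[0]-p["cx"])/p["fx"];b=(uv[1]-p["cy"])/p["fy"];th=np.hypot(a,b);k=np.sin(th)/max(th,1e-9)
    d=p["W"][:3,:3]@np.array([a*k,-b*k,-np.cos(th)]);e=p["W"][:3,3]; return e+d*(z-e[2])/d[2]
E
python3 - <<'E'
from h import *
p,s=wrist(); print(np.round(p["W"],3), p["fx"],s["joint_pos"].round(3))
cv2.imwrite("pics/w1raw.png",p["frame"][:,:,::-1])
f=p["frame"].copy()
for t in("tape_measure","bail"):
    for d in ctrl.find_in(p,t): print(t,d)
def draw(X,c):
    for u in wproj(p,X): cv2.circle(f,tuple(int(v) for v in np.round(u)),2,c,-1)
draw(boxpts((.5335,-.0991,np.radians(-95.8)),(.164,.244,.0),.119),(0,255,0))
draw(boxpts((.5336,-.098,np.radians(-95.8)),(.008,.076,.0),.146),(0,255,255))
draw(boxpts((.581,-.057,np.radians(-88)),(.037,.083,.0),.183),(0,0,255))
cv2.imwrite("pics/w1.png",cv2.resize(f,(784,588))[:,:,::-1])
E
```

```text
[[-0.022 -0.966 -0.259  0.508]
 [ 1.    -0.021 -0.005 -0.052]
 [-0.001 -0.259  0.966  0.505]
 [ 0.     0.     0.     1.   ]] 325.19226210127806 [-0.309  0.32   0.418  1.606 -0.135  1.244  1.727]
tape_measure {'uv': [349.3, 210.0], 'score': 0.97}
tape_measure {'uv': [269.8, 182.7], 'score': 0.96}
tape_measure {'uv': [360.4, 101.4], 'score': 0.88}
bail {'uv': [234.4, 122.2], 'score': 0.86}
```

View pics/w1.png

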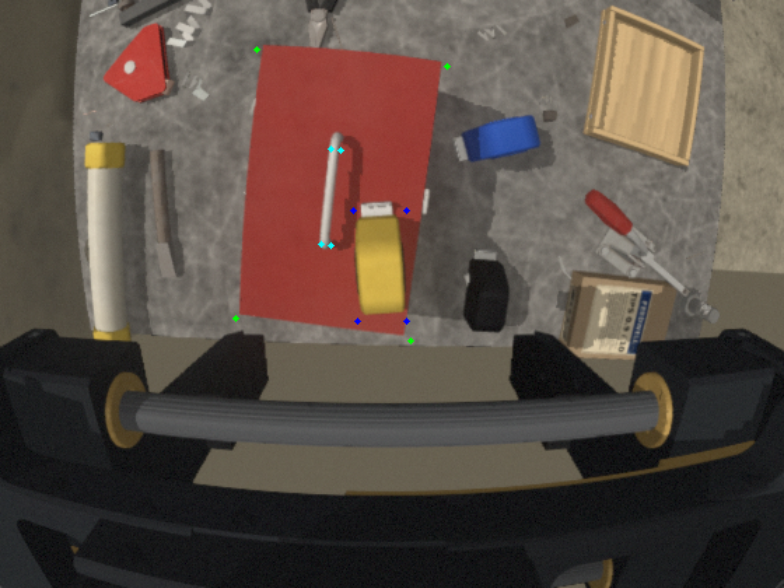

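The wrist view confirms the layout. In this enlarged picture the lid corners are at (263,45), (441,63), (240,315) and (408,333), the bail runs from (337,134) to (325,245), and the yellow tape is at about (380,262). I unproject these.

```bash
python3 - <<'E'
from h import *
p,s=wrist()
u=lambda a,z:watz(p,(a[0]/1.4,a[1]/1.4),z)[:2].round(4)
print("lid",[u(a,.119) for a in((263,45),(441,63),(240,315),(408,333))], np.mean([u(a,.119) for a in((263,45),(441,63),(240,315),(408,333))],0))
print("bail",u((337,136),.146),u((325,245),.146))
hsv=cv2.cvtColor(p["frame"],cv2.COLOR_RGB2HSV)
m=(cv2.inRange(hsv,(18,80,80),(35,255,255))>0); m[:140]=0;m[230:]=0;m[:,:240]=0;m[:,300:]=0
c=np.argwhere(m)[:,::-1].astype(np.float32); print(len(c))
# yellow top outline
r=cv2.minAreaRect(c);b=cv2.boxPoints(r);print(b*1.4)
print("tape top corners",[u(a*1.4,.183) for a in b])
print("hook",u((362,209),.15),u((391,207),.15))
# silhouette fit incl. white hook
w=(cv2.inRange(hsv,(0,0,120),(180,70,255))>0); w[:142]=0;w[160:]=0;w[:,:255]=0;w[:,284:]=0
mm=hull(m|w)
import h
h.proj=wproj
for dims in((.037,.083,.064),):
  for v in(mm,): print(fit([(p,v)],dims,.119,(.575,-.055,(-1.6,-1.4))))
E
```

```text
lid [array([ 0.4005, -0.1632]), array([ 0.4178, -0.0106]), array([ 0.6439, -0.1876]), array([ 0.6565, -0.0315])] [ 0.529675 -0.098225]
bail [ 0.4852 -0.0933] [ 0.5724 -0.1023]
2221
[[352.0443  216.86375]
 [399.06198 213.72922]
 [405.5355  310.83096]
 [358.5178  313.9655 ]]
tape top corners [array([ 0.545 , -0.0777]), array([ 0.5421, -0.0443]), array([ 0.6142, -0.0374]), array([ 0.6175, -0.0725])]
hook [ 0.5425 -0.0725] [ 0.5405 -0.0499]
(array([ 0.5780254 , -0.05767855, -1.46863026]), np.float64(0.1781454086303711))
```

>>> jog_arm(plan=[0, 0, 0, 0, 0, -3.5, -0.003, -0.0067, 0.05, 0, 0, 0, 0, 0, 0.05, 0, 0, 0, 0, 0, 0.04, 0, 0, 0, 0, 0, 0, 0, 0, 0], gripper=0.68, force=25)

```text
time_s: 4.4
tool_pos: [0.5771, -0.0578, 0.2163]
orientation: [-0.043, 0.999, 0.0, -0.003]
contact_force: [-0.6, -0.4, 1.2]
gripper_width: 0.0598
grip_force: 0.0
```

```bash
python3 - <<'E'
from h import *
p,s=wrist(); print(s["tool_pos"],s["gripper_width"])
f=p["frame"].copy()
for u in wproj(p,[s["tool_pos"]]): cv2.circle(f,tuple(int(v) for v in u),3,(0,255,0),-1)
cv2.imwrite("pics/w2.png",cv2.resize(f,(784,588))[:,:,::-1])
E
```

```text
[ 0.57706697 -0.0577963   0.21628383] 0.05979881149842619
```

View pics/w2.png

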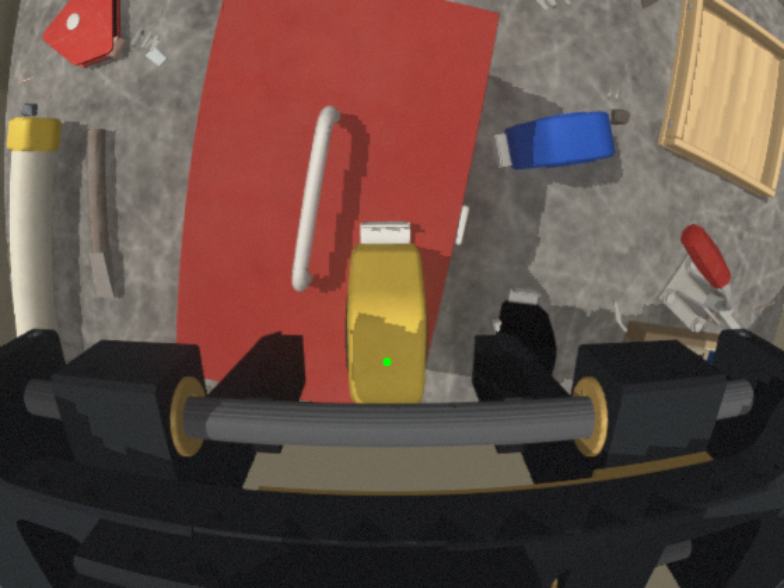

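The tape lies centred and aligned between the fingers, about (387,320), and the bail end is clear at (300,285). I descend and grip.

>>> jog_arm(plan=[-0.001, 0, 0.034, 0, 0, 0, 0, 0, 0.03, 0, 0, 0, 0, 0, 0, 0, 0, 0])

```text
time_s: 4.82
tool_pos: [0.5802, -0.0579, 0.1552]
orientation: [-0.043, 0.999, 0.0, -0.0]
contact_force: [-1.1, -0.4, 0.5]
gripper_width: 0.0598
grip_force: 0.0
```

>>> jog_arm(plan=[0, 0, 0, 0, 0, 0, 0, 0, 0, 0, 0, 0, 0, 0, 0, 0, 0, 0, 0, 0, 0, 0, 0, 0], gripper=0, force=30)

```text
time_s: 5.32
tool_pos: [0.581, -0.0582, 0.156]
orientation: [-0.043, 0.999, -0.0, 0.001]
contact_force: [-0.6, -0.4, 5.6]
gripper_width: 0.0336
grip_force: 29.7
```

>>> jog_arm(plan=[0, 0, -0.005, 0, 0, 0, 0, 0, -0.01, 0, 0, 0, 0, 0, -0.015, 0, 0, 0, 0, 0, 0, 0, 0, 0, 0, 0, 0, 0, 0, 0], force=35)

```text
time_s: 5.95
tool_pos: [0.58, -0.058, 0.1847]
orientation: [-0.043, 0.999, 0.0, -0.0]
contact_force: [-0.3, 0.1, -4.1]
gripper_width: 0.0339
grip_force: 34.7
```

```bash
python3 - <<'E'
from h import *
p=ctrl.read_camera("scene");t=ctrl.read_camera("top"); p2,s=wrist()
a=cv2.resize(p["frame"][150:270,200:360],(560,420),interpolation=cv2.INTER_CUBIC)
cv2.imwrite("pics/l1.png",cv2.resize(np.hstack([a,p2["frame"]]),(800,300))[:,:,::-1])
print(s["contact_force"],s["gripper_width"])
E
```

```text
[ 0.26702998  0.83966488 -3.85533125] 0.033769344394115525
```

View pics/l1.png

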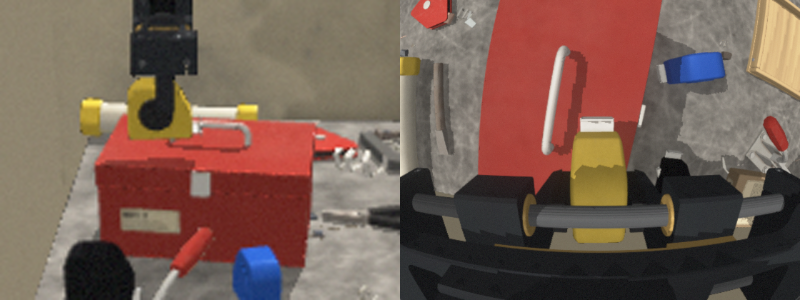

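The scene view shows the tape held upright and clear of the lid. I carry it to the tray.

>>> jog_arm(plan=[0, 0, -0.02, 0, 0, 0, 0.013, 0.025, -0.02, 0, 0, 0, 0.02, 0.041, 0, 0, 0, 0, 0.02, 0.041, 0, 0, 0, 0, 0.02, 0.041, 0, 0, 0, 0])

```text
time_s: 6.72
tool_pos: [0.4938, 0.0843, 0.2246]
orientation: [-0.043, 0.999, 0.0, -0.0]
contact_force: [0.3, 0.0, -3.3]
gripper_width: 0.0336
grip_force: 34.7
```

>>> jog_arm(plan=[0.02, 0.041, 0, 0, 0, 0, 0.02, 0.041, 0, 0, 0, 0, 0.02, 0.041, 0, 0, 0, 0, 0.025, 0.032, 0, 0, 0, 3, 0.02, 0.023, 0, 0, 0, 3])

```text
time_s: 7.35
tool_pos: [0.3746, 0.2538, 0.2246]
orientation: [0.01, 1.0, 0.0, -0.0]
contact_force: [1.1, 0.9, -3.5]
gripper_width: 0.0338
grip_force: 34.7
```

>>> jog_arm(plan=[0, 0, 0, 0, 0, 4, 0, 0, 0, 0, 0, 4, 0, 0, 0, 0, 0, 0, 0, 0, 0, 0, 0, 0])

```text
time_s: 7.85
tool_pos: [0.3761, 0.2525, 0.2246]
orientation: [0.079, 0.997, -0.0, -0.0]
contact_force: [0.1, 0.2, -3.9]
gripper_width: 0.0336
grip_force: 34.7
```

```bash
python3 - <<'E'
from h import *
p,s=wrist();print(s["tool_pos"],s["joint_pos"].round(2),s["contact_force"])
f=p["frame"].copy()
def draw(X,c):
    for u in wproj(p,X): cv2.circle(f,tuple(int(v) for v in np.round(u)),2,c,-1)
draw(boxpts((.3917,.253,np.radians(-9.3)),(.16,.14,.0),.028),(0,255,0))
draw([[*s["tool_pos"][:2],.007]],(255,0,0))
cv2.imwrite("pics/t1.png",cv2.resize(f,(784,588))[:,:,::-1])
E
```

```text
[0.37605215 0.25248946 0.22462872] [-0.94  0.22  0.28  2.07 -0.08  0.87  0.8 ] [ 0.14861824  0.17826736 -3.89586351]
```

View pics/t1.png

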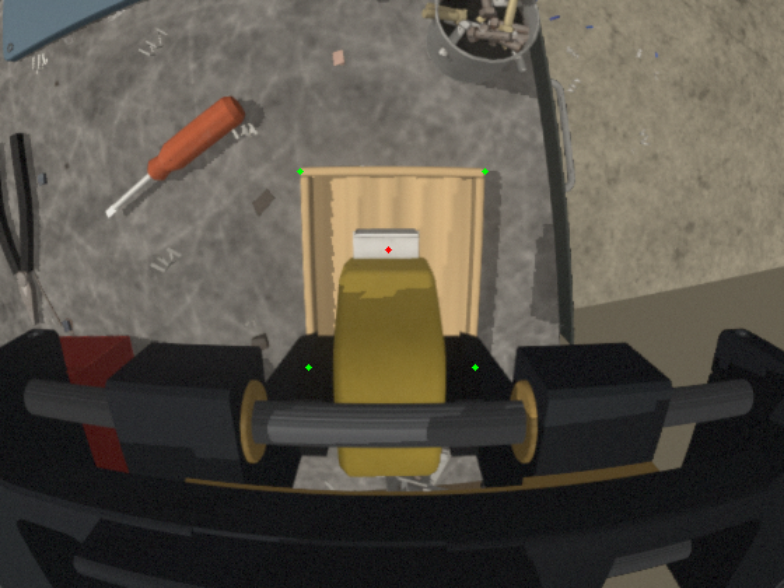

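The tray overlay matches (corners (300,172) and (485,172)) and the tape is lined up with it. I shift to the centre and lower.

>>> jog_arm(plan=[-0.014, 0.003, 0.03, 0, 0, 0, 0, 0, 0.05, 0, 0, 0, 0, 0, 0.05, 0, 0, 0, 0, 0, 0.035, 0, 0, 0, 0, 0, 0, 0, 0, 0])

```text
time_s: 8.52
tool_pos: [0.389, 0.2522, 0.0579]
orientation: [0.079, 0.997, -0.002, -0.002]
contact_force: [0.0, 0.3, -2.8]
gripper_width: 0.0337
grip_force: 34.7
```

>>> jog_arm(plan=[0, 0, 0.004, 0, 0, 0, 0, 0, 0.004, 0, 0, 0, 0, 0, 0, 0, 0, 0])

```text
time_s: 8.9
tool_pos: [0.3907, 0.2538, 0.0524]
orientation: [0.079, 0.997, 0.001, 0.0]
contact_force: [-0.1, 0.9, -3.6]
gripper_width: 0.0338
grip_force: 34.7
```

Creep down to contact.

>>> jog_arm(plan=[0, 0, 0.003, 0, 0, 0, 0, 0, 0.002, 0, 0, 0, 0, 0, 0, 0, 0, 0, 0, 0, 0, 0, 0, 0])

```text
time_s: 9.4
tool_pos: [0.3904, 0.2534, 0.0467]
orientation: [0.079, 0.997, -0.0, 0.0]
contact_force: [0.2, -0.5, -2.6]
gripper_width: 0.0339
grip_force: 34.7
```

>>> jog_arm(plan=[0, 0, 0.001, 0, 0, 0, 0, 0, 0.001, 0, 0, 0, 0, 0, 0, 0, 0, 0])

```text
time_s: 9.78
tool_pos: [0.3903, 0.2533, 0.0446]
orientation: [0.079, 0.997, -0.0, -0.0]
contact_force: [-0.6, 0.1, -3.8]
gripper_width: 0.0339
grip_force: 34.7
```

>>> jog_arm(plan=[0, 0, 0.001, 0, 0, 0, 0, 0, 0.001, 0, 0, 0, 0, 0, 0, 0, 0, 0])

```text
time_s: 10.15
tool_pos: [0.3903, 0.2535, 0.0437]
orientation: [0.079, 0.997, 0.0, -0.0]
contact_force: [-3.9, -2.7, 13.0]
gripper_width: 0.0335
grip_force: 34.7
```

>>> jog_arm(plan=[0, 0, 0.001, 0, 0, 0, 0, 0, 0, 0, 0, 0])

```text
time_s: 10.4
tool_pos: [0.3904, 0.2534, 0.0435]
orientation: [0.08, 0.997, 0.0, -0.0]
contact_force: [-6.7, -4.2, 27.7]
gripper_width: 0.0335
grip_force: 34.8
```

>>> jog_arm(plan=[0, 0, -0.002, 0, 0, 0, 0, 0, 0, 0, 0, 0])

```text
time_s: 10.65
tool_pos: [0.3905, 0.2535, 0.0438]
orientation: [0.079, 0.997, 0.0, 0.0]
contact_force: [1.0, 0.4, -3.5]
gripper_width: 0.0335
grip_force: 34.7
```

>>> jog_arm(plan=[0, 0, 0, 0, 0, 0, 0, 0, 0, 0, 0, 0, 0, 0, 0, 0, 0, 0], gripper=0.65)

```text
time_s: 11.02
tool_pos: [0.3905, 0.2535, 0.0437]
orientation: [0.079, 0.997, 0.0, 0.0]
contact_force: [-0.1, 0.2, -0.4]
gripper_width: 0.0573
grip_force: 0.0
```

>>> jog_arm(plan=[0, 0, -0.02, 0, 0, 0, 0, 0, -0.05, 0, 0, 0, 0, 0, -0.05, 0, 0, 0, 0, 0, -0.05, 0, 0, 0, 0, 0, 0, 0, 0, 0])

```text
time_s: 11.65
tool_pos: [0.3923, 0.2549, 0.2171]
orientation: [0.079, 0.997, 0.003, 0.003]
contact_force: [1.0, 0.1, -0.9]
gripper_width: 0.0572
grip_force: 0.0
```

```bash
python3 - <<'E'
from h import *
p,s=wrist();q=ctrl.read_camera("scene");print(s["tool_pos"])
a=cv2.resize(q["frame"][180:345,190:410],(560,420),interpolation=cv2.INTER_CUBIC)
cv2.imwrite("pics/r1.png",cv2.resize(np.hstack([a,p["frame"]]),(800,300))[:,:,::-1])
E
```

```text
[0.39234503 0.2548772  0.21707521]
```

View pics/r1.png

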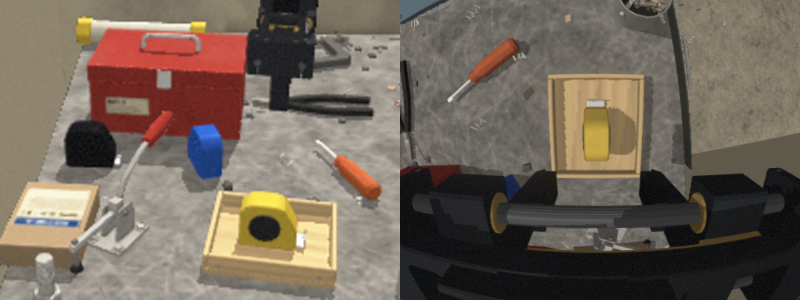

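The tape stands upright and released in the tray. Next is the bail.

>>> jog_arm(plan=[-0.024, -0.041, -0.02, 0, 0, 0, -0.024, -0.041, -0.02, 0, 0, 0, -0.024, -0.041, 0, 0, 0, 0, -0.024, -0.041, 0, 0, 0, 0, -0.024, -0.041, 0, 0, 0, 0], gripper=0.5)

```text
time_s: 12.38
tool_pos: [0.4758, 0.0305, 0.2521]
orientation: [0.079, 0.997, -0.001, -0.001]
contact_force: [0.8, 0.6, 0.1]
gripper_width: 0.044
grip_force: 0.0
```

>>> jog_arm(plan=[-0.024, -0.041, 0, 0, 0, 0, -0.024, -0.041, 0, 0, 0, 0, -0.023, -0.04, 0, 0, 0, 0, 0, 0, 0, 0, 0, -3.2, 0, 0, 0, 0, 0, 0])

```text
time_s: 13.0
tool_pos: [0.5263, -0.1, 0.2519]
orientation: [0.052, 0.999, -0.0, -0.002]
contact_force: [0.1, 1.7, -0.2]
gripper_width: 0.0442
grip_force: 0.0
```

```bash
python3 - <<'E'
from h import *
p,s=wrist();print(s["tool_pos"],s["joint_pos"].round(2))
f=p["frame"].copy()
g=cv2.cvtColor(f,cv2.COLOR_RGB2HSV); m=cv2.inRange(g,(0,0,130),(180,90,255))
c=wproj(p,[[.529,-.098,.146]])[0]; print(c)
mm=np.zeros_like(m); x,y=c.astype(int); mm[max(0,y-80):y+80,x-45:x+45]=m[max(0,y-80):y+80,x-45:x+45]
n,l,st,ce=cv2.connectedComponentsWithStats(mm); k=[i for i in range(1,n) if st[i,4]>60]; print(st[k],ce[k])
for X,cc in((boxpts((.5295,-.098,np.radians(-95.8)),(.008,.092,0),.146),(0,255,255)),([[.529,-.098,.142]],(0,255,0)),([[*s["tool_pos"][:2],.142]],(0,0,255))):
    for u in wproj(p,X): cv2.circle(f,tuple(int(v) for v in np.round(u)),2,cc,-1)
for i in k:
    r=cv2.boxPoints(cv2.minAreaRect(np.argwhere(l==i)[:,::-1].astype(np.float32)))
    print([watz(p,a,.144)[:2].round(4) for a in r])
cv2.imwrite("pics/b1.png",cv2.resize(f,(784,588))[:,:,::-1])
E
```

```text
[ 0.52628571 -0.09996471  0.25186616] [-0.3   0.36  0.51  1.85 -0.2   0.99  1.76]
[279.87605367 206.70710467]
[[ 273  145   10  112 1030]] [[277.72135922 199.72038835]]
[array([ 0.4793, -0.0982]), array([ 0.48  , -0.0913]), array([ 0.5732, -0.1007]), array([ 0.5724, -0.1083])]
```

View pics/b1.png

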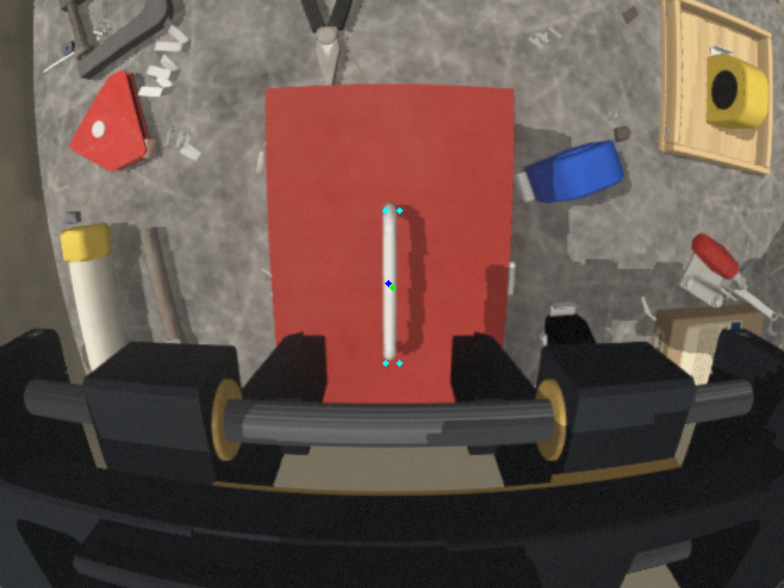

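The bail bar runs from (390,207) to (389,357), and the TCP projects onto it at (389,283), so it is centred and aligned. I descend and grip.

>>> jog_arm(plan=[0, 0, 0.05, 0, 0, 0, 0, 0, 0.045, 0, 0, 0, 0, 0, 0.02, 0, 0, 0, 0, 0, 0.01, 0, 0, 0, 0, 0, 0, 0, 0, 0])

```text
time_s: 13.68
tool_pos: [0.527, -0.0992, 0.1284]
orientation: [0.051, 0.999, 0.0, -0.0]
contact_force: [0.8, -0.5, -0.1]
gripper_width: 0.044
grip_force: 0.0
```

>>> jog_arm(plan=[0, 0, 0, 0, 0, 0, 0, 0, 0, 0, 0, 0, 0, 0, 0, 0, 0, 0, 0, 0, 0, 0, 0, 0], gripper=0, force=50)

```text
time_s: 14.18
tool_pos: [0.5275, -0.0995, 0.129]
orientation: [0.051, 0.999, 0.0, 0.0]
contact_force: [-0.9, -0.5, 2.9]
gripper_width: 0.0063
grip_force: 47.3
```

>>> jog_arm(plan=[0, -0.00134, -0.0027, -2, 0, 0, 0, -0.00134, -0.0027, -2, 0, 0, 0, -0.00134, -0.0027, -2, 0, 0, 0, 0, 0, 0, 0, 0])

```text
time_s: 14.68
tool_pos: [0.527, -0.1036, 0.1368]
orientation: [0.052, 0.997, 0.053, 0.003]
contact_force: [0.6, 2.0, 0.1]
gripper_width: 0.0058
grip_force: 50.0
```

>>> jog_arm(plan=[0, -0.00134, -0.0027, -2, 0, 0, 0, -0.00134, -0.0027, -2, 0, 0, 0, -0.00134, -0.0027, -2, 0, 0, 0, 0, 0, 0, 0, 0])

```text
time_s: 15.18
tool_pos: [0.5265, -0.1086, 0.1442]
orientation: [0.051, 0.993, 0.105, 0.005]
contact_force: [2.1, 3.5, -0.0]
gripper_width: 0.0059
grip_force: 50.0
```

The force is near zero, so I check whether the lid is actually rising.

```bash
python3 - <<'E'
from h import *
p,s=wrist();q=ctrl.read_camera("scene");print(s["tool_pos"],s["contact_force"],s["moment"])
a=cv2.resize(q["frame"][170:270,220:353],(560,420),interpolation=cv2.INTER_CUBIC)
cv2.imwrite("pics/r2.png",cv2.resize(np.hstack([a,p["frame"]]),(800,300))[:,:,::-1])
E
```

```text
[ 0.52646999 -0.10857401  0.14420088] [ 2.1007446   3.49098349 -0.04508984] [ 0.31894538 -0.1627242  -0.10524832]
```

View pics/r2.png

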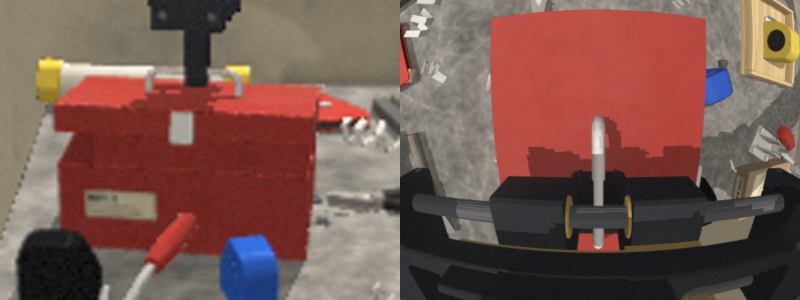

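The lid is rising with the bail in the grip: the front gap shows under the lid, and the bar sits between the pads. I continue to 40°.

>>> jog_arm(plan=[0, -0.00134, -0.0027, -2, 0, 0, 0, -0.00134, -0.0027, -2, 0, 0, 0, -0.00134, -0.0027, -2, 0, 0, 0, -0.00134, -0.0027, -2, 0, 0, 0, 0, 0, 0, 0, 0])

```text
time_s: 15.9
tool_pos: [0.5255, -0.1172, 0.1539]
orientation: [0.051, 0.983, 0.175, 0.009]
contact_force: [1.0, 4.7, 2.4]
gripper_width: 0.006
grip_force: 50.0
```

>>> jog_arm(plan=[0, -0.00134, -0.0027, -2, 0, 0, 0, -0.00134, -0.0027, -2, 0, 0, 0, -0.00134, -0.0027, -2, 0, 0, 0, -0.00134, -0.0027, -2, 0, 0, 0, 0, 0, 0, 0, 0])

```text
time_s: 16.52
tool_pos: [0.5246, -0.1265, 0.1618]
orientation: [0.05, 0.969, 0.243, 0.013]
contact_force: [0.8, 3.4, 3.7]
gripper_width: 0.006
grip_force: 50.0
```

>>> jog_arm(plan=[0, -0.00134, -0.0027, -2, 0, 0, 0, -0.00134, -0.0027, -2, 0, 0, 0, -0.00134, -0.0027, -2, 0, 0, 0, -0.00134, -0.0027, -2, 0, 0, 0, 0, 0, 0, 0, 0])

```text
time_s: 17.15
tool_pos: [0.5235, -0.1367, 0.1683]
orientation: [0.049, 0.949, 0.311, 0.016]
contact_force: [1.2, 3.4, 4.5]
gripper_width: 0.0061
grip_force: 50.0
```

>>> jog_arm(plan=[0, -0.00134, -0.0027, -2, 0, 0, 0, -0.00134, -0.0027, -2, 0, 0, 0, 0, 0, 0, 0, 0, 0, 0, 0, 0, 0, 0])

```text
time_s: 17.65
tool_pos: [0.5229, -0.1422, 0.1709]
orientation: [0.049, 0.938, 0.343, 0.018]
contact_force: [1.2, 3.3, 4.9]
gripper_width: 0.0061
grip_force: 50.0
```

```bash
python3 - <<'E'
from h import *
p,s=wrist();T=R.from_quat(s["orientation"])
z=T.apply([0,0,1]);print(s["tool_pos"],"tilt",np.degrees(np.arccos(-z[2])),s["contact_force"],s["moment"],s["joint_pos"].round(2))
g=s["tool_pos"]-.0157*z;print("bar pt est",g)
b=np.array([.1025,.9947]) # towards front
hy=np.array([.5275,-.0995])-b*.0784
y=(g[:2]-hy)@b; print("lid angle from bar pos",np.degrees(np.arctan2(g[2]-.092,y)-np.arctan2(.050,.0784)),"radius",np.hypot(y,g[2]-.092))
# optical check: where does bail lie in scene/top + lid front corners by angle model vs red mask
for c in("scene","top"):
    q=ctrl.read_camera(c);f=q["frame"];save(q,"fin_"+c+".png")
    D=ctrl.cut_out(q,"tool_box_lid");print(c,[(d["uv"],round(d["score"],2),d["pixels"].sum()) for d in D][:2])
    if not D:continue
    m=D[0]["pixels"]>0
    best=[]
    C=np.array([.528,-.099]);X=-b;Yv=np.array([.9947,-.1025])
    for a in range(20,61,2):
        P=[]
        for i in(-.159,.005):
            for j in(-.122,.122):
                for k in(0,.027):
                    t=np.radians(a);ii=i*np.cos(t)+k*np.sin(t);kk=-i*np.sin(t)+k*np.cos(t)
                    P.append([*(C+X*(.077+ii)+Yv*j),.092+kk])
        h=hullmask(q,np.array(P));hm=hull(m);best.append((round(float(np.minimum(h,hm).sum()/np.maximum(h,hm).sum()),3),a))
    print(sorted(best)[-4:])
E
```

```text
[ 0.52290193 -0.14220932  0.17094682] tilt 40.18512781767804 [1.21745152 3.26807511 4.9380184 ] [ 0.49295276 -0.14291488 -0.13782673] [ 0.41  0.66  0.18  1.75 -0.77  1.24  2.49]
bar pt est [ 0.5218443  -0.15228453  0.18294105]
lid angle from bar pos 41.91934886092584 radius 0.09439750803551351
scene [([284.0, 191.0], 0.64, np.int64(2050))]
[(0.844, 38), (0.851, 44), (0.906, 42), (0.91, 40)]
top [([306.7, 205.2], 0.95, np.int64(4730))]
[(0.913, 38), (0.919, 44), (0.935, 40), (0.939, 42)]
```

>>> jog_arm(plan=[0, 0, 0, 0, 0, 0, 0, 0, 0, 0, 0, 0, 0, 0, 0, 0, 0, 0, 0, 0, 0, 0, 0, 0, 0, 0, 0, 0, 0, 0])

```text
time_s: 18.52
tool_pos: [0.5229, -0.1422, 0.1709]
orientation: [0.049, 0.938, 0.343, 0.018]
contact_force: [0.4, 3.6, 5.1]
gripper_width: 0.0057
grip_force: 50.0
```

```bash
python3 - <<'E'
from h import *
s=ctrl.get_state();q=ctrl.read_camera("top")
for t in("tape_measure","tray"): print(t,[(np.round(atz(q,d["uv"],.05),3),d["score"]) for d in ctrl.find_in(q,t)])
print(np.round(s["tool_pos"],4),s["contact_force"],s["gripper_width"],s["joint_velocities"].round(4))
print(ctrl.job_done())
E
```

```text
tape_measure [(array([0.399, 0.252, 0.05 ]), 0.84), (array([0.63 , 0.052, 0.05 ]), 0.78), (array([0.482, 0.052, 0.05 ]), 0.66)]
tray [(array([0.374, 0.233, 0.05 ]), 0.65)]
[ 0.5229 -0.1422  0.1709] [0.38315786 3.62046807 5.11050418] 0.005728201333157957 [-0.0019  0.0004  0.0007  0.0004  0.0006  0.0002 -0.0013]
the job is handed in; nothing more can be done
None
```

I set the yellow tape measure down upright in the tray and released it, then raised the toolbox lid to about 40° (estimates from 40 to 41°) and handed the job in with the gripper still holding it steady, at about 19 s.

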